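# Slide the plate case onto the narrow rail and stack the tin

## Task

Slide the flat black case off the low steel deck and over the gap, without lifting it or letting it fall, so that it balances alone on the narrow raised rail: centred across the rail, square to it, within the rail's ends and clear of the deck. Let go of it, then set the rectangular metal tin down gently in the middle of the case's lid, its long side along the case's long side. Leave the rest of the gym gear where it is.

Things in the scene. Friction and masses are not known exactly. Their poses are not given: they have to be found in the camera images.
- deck: fixed low steel shelf on two side panels; flat top 220 (x) by 200 (y) mm, top face 90 mm above the table, no lip; origin on the table under its centre. One of its 220 mm edges faces the rail, which stands on its +y or its -y side
- rail: fixed narrow steel beam on two posts, flat top 240 (along its x) by 56 (y) mm, top face 88 mm above the table (2 mm lower than the deck); origin on the table under its centre. It runs parallel to the deck's edge with a 37 mm open gap between; its centreline lies 165 mm from the deck's centre
- case: loose flat closed hard-shell black plastic case, about 0.4 to 0.85 kg, 120 (its x) by 100 (y) by 40 mm high, flat lid, too wide for the gripper; origin at the centre of its underside; starts lying on the deck, turned up to 0.35 rad from the deck's axes
- tin: loose closed rectangular metal tin with a flat lid, about 0.25 kg, 90 (its x) by 60 (y) by 45 mm high; origin at the centre of its underside; stands on the table to the left or the right of deck and rail
- tub: bystander: round white plastic chalk tub with a lid, 72 mm across, 55 mm high, origin under its centre; stands on the side where the tin is not
- kettlebell: bystander: black cast iron kettlebell, 124 mm across, 184 mm high, origin under its centre, far left
- dumbbell_a: bystander: small hex dumbbell lying along its x, 175 mm long, 64 mm across, origin under its centre, at the far side
- dumbbell_b: bystander: small hex dumbbell like the other, lying on the robot's left, near side
- grip_trainer: bystander: hand grip trainer, steel spring coil 42 mm across with two handles towards its -x, 150 mm long, 24 mm high, origin under the coil, lying on the robot's right, near side
- shaker: bystander: plastic shaker bottle with flip-top spout, 92 mm across, 200 mm high, origin under its centre, far right
- ball_center (a point): bystander: centre of a hard massage ball, 62 mm across, resting in a shallow steel dish, at the far side, middle

How it is judged:
On the way, in this order (a step that is already met when the one before it is completed fails the run):
1. the case rests released, centred and square on the rail, clear of the deck (y of case in the frame of rail between -0.012 and 0.012 m and x of case in the frame of rail between -0.06 and 0.06 m and z of case in the frame of rail between 0.083 and 0.093 m and angle between the x axis of case and the x axis of rail, either way round below 0.14 rad and angle between case's own z axis and vertical below 0.06 rad and contact force between case and deck below 0.2 N and linear speed of case below 0.02 m/s and contact force between the fingers and case below 0.1 N), for 0.2 s.
2. the tin stands squarely in the middle of the case's lid (horizontal distance between tin and case below 0.016 m and z of tin in the frame of case between 0.035 and 0.046 m and angle between the x axis of tin and the x axis of case, either way round below 0.14 rad and angle between tin's own z axis and vertical below 0.06 rad and linear speed of tin below 0.02 m/s), for 0.2 s.
At the end, for the whole second after the job is handed in: Case flat on the rail: centre within 12 mm of the centreline and 60 mm of mid-length, long side within 0.14 rad of the rail's, not touching the deck. Tin upright on its lid: centres within 16 mm, long sides within 0.14 rad. Both at rest (all of step 2 and y of case in the frame of rail between -0.012 and 0.012 m and x of case in the frame of rail between -0.06 and 0.06 m and z of case in the frame of rail between 0.083 and 0.093 m and angle between the x axis of case and the x axis of rail, either way round below 0.14 rad and angle between case's own z axis and vertical below 0.06 rad and contact force between case and deck below 0.2 N and linear speed of case below 0.02 m/s).
It fails at once if the case is lifted (underside more than 22 mm above the deck) (height (world z) of case above 0.112 m).
It fails at once if the case falls off deck and rail (height (world z) of case below 0.06 m).
It fails at once if the tin is dropped or slammed onto the case (faster than 0.45 m/s just above the lid, a fall of over 10 mm) (horizontal distance between tin and case below 0.06 m and z of tin in the frame of case between 0.03 and 0.06 m and linear speed of tin above 0.45 m/s).
It fails at once if a bystander is shifted more than 30 mm or knocked over (distance of any of tub, kettlebell, dumbbell_a, dumbbell_b, grip_trainer, shaker, ball_center from where it was at the start of the episode above 0.03 m or angle between any of tub, kettlebell, dumbbell_a, dumbbell_b, grip_trainer, shaker's own z axis and vertical above 0.4 rad).
It also fails if it takes over 56 s, if anything falls off the work surface, if the arm or the gripper's body presses on something with over 40 N, if the wrist force passes 120 N, or if a joint passes its speed limit or range.

## Robot

A 7-joint arm with a two-finger parallel gripper is mounted at the origin on the work surface. World frame = base frame: x ahead of the robot, y to its left, z up, the work surface at z = 0. Lengths are in m, angles in rad, forces in N, time in s.
With the tool pointing down it reaches from about 0.425 to 0.875 m from the base axis. Payload 4.7 kg.
Tool frame: the origin (TCP) lies on the centre line of the jaws, within the pads' length; the fingertips stand 14 mm ahead of it and the grasp point (between the pads) lies 5 mm behind it; z points along the fingers, y is the line along which they close (so a half turn about z gives the same grasp; the last joint's range is limited). The gripper opens to 87 mm and grips with 3 to 60 N. Pads are 19 mm wide; open, the fingers measure 117 mm over their backs; the gripper's body (75 mm by 190 mm) begins 51 mm behind the grasp point.
Start: joints at [1.178, 0.321, -0.07, 1.45, 0.023, 1.371, -0.057], TCP at [0.257, -0.597, 0.237] pointing down, gripper open.
Joint ranges: [-2.86, 2.86], [-0.3, 2.09], [-1.38, 1.24], [0.06, 2.45], [-1.56, 4.7], [0.09, 2.05], [-2.69, 2.69]. Speed limits (rad/s): [2.57, 2.57, 3.14, 3.14, 3.14, 3.14, 3.14].

## Interface

Orientations are given as a rotation vector (axis times angle).
In Python, from bench import ctrl gives the robot as it stands.
- The arm moves only by the tool send_rows, never from a script. Its argument "steps" is a list of rows, each an object of numbers: "tx", "ty", "tz": the shift along the tool's x, y, z in units of 60 mm (1.0 is 60 mm); "turn": the turn about the tool's z in units of 8 degrees (1.0 is 8 degrees); "grip": the opening, from 0 (shut) to 1 (fully open). A call has 1 to 12 rows; each row shifts and turns the commanded pose from where the row before left it, along the tool's axes as they then stand; what a row does not reach is not made up. A row lasts 1/8 s, in which the tool goes at most 62.5 mm and 10.7 degrees, less where a joint would pass 70% of its speed; a pose out of reach is approached as far as the arm can. A call is refused whole if a number of a shift passes 1 or a number of a turn 1, either way. A call with a gripper value outside its range is refused whole. The fingers move at their own pace and stop on an object; "newtons" is the grip in N (left out, the last holds). Time passes only in rows, so rows that do not move let the fingers close. It gives the time, the measured TCP pose, the force, the opening and the grip force at its end, in the units of the state.
- ctrl.get_state(): the state, without advancing time (a new reading comes with each control period).
- ctrl.get_image(name): name is "side" or "top"; returns a dict with "pixels" (384x512x3 uint8, red, green, blue), "K" (3x3 intrinsics, pixels), "dist" ([k1, k2, p1, p2, k3] as OpenCV has them; the pictures are not rectified), "cam_to_world" (4x4, takes a point from camera to world coordinates). Camera axes: x right, y down, z forward; pixel columns grow to the right and rows downward; lengths in m; the calibration is good to about 2 mm. A picture is of the moment at which its call begins. There is no depth.
- ctrl.close_job(): hands the job in; it is judged then, once.
The state is a dict: "time": time; "joint_positions": joint angles; "qd": joint speeds; "joint_torque": joint torques, N m; "position": TCP position; "tool_rot": TCP orientation; "ft_force": force on the tool from outside, world axes, zero at the start; "torque": the same for the moment, N m; "grip_width": opening from 0.0 (shut) to 1.0 (fully open); "grip_force": force on a finger pad.
Only numpy, scipy, OpenCV 4.12 (cv2) and the standard library are available. Lean on these libraries where they do the work, as an engineer would, in place of code of your own. Each camera call takes 0.05 s, during which the arm holds its last target. There are 200 camera calls.

## Working session

There is one attempt and no reset: what is moved stays moved. The work goes in short steps, Python scripts to look and compute and a tool call to move; the robot and the scene stay as the last step left them, time stands still between calls to the robot, and variables do not carry over. Pictures are saved under pics/ and viewed, at most 11 in all, crops included, and the job is handed in when it is done.

Besides the shell and the picture viewer there is one more tool, called after "Call:" in YAML: its name, and indented under it one key for each argument. send_rows: Moves the arm, as the interface text tells. Its arguments: {"type":"object","properties":{"steps":{"type":"array"},"newtons":{"type":"number"}},"required":["steps"]}

```bash
mkdir -p pics; ls; python3 - <<'E'
from bench import ctrl
import cv2
for n in("top","side"):
    im=ctrl.get_image(n); cv2.imwrite(f"pics/{n}0.png",im["pixels"][:,:,::-1])
    print(n,im["K"],im["dist"],im["cam_to_world"])
print(ctrl.get_state())
E
```

```text
pics
top [[409.8105568    0.         258.57676563]
 [  0.         409.8105568  185.66963855]
 [  0.           0.           1.        ]] [-0.11198137  0.          0.          0.          0.        ] [[ 0.0065531  -0.99023069  0.13928473  0.40835384]
 [-0.99995137 -0.00751551 -0.00638479  0.01282747]
 [ 0.00736921 -0.13923611 -0.99023179  1.02521719]
 [ 0.          0.          0.          1.        ]]
side [[353.34879556   0.         251.80210155]
 [  0.         353.34879556 191.62459634]
 [  0.           0.           1.        ]] [-0.0547454  0.         0.         0.         0.       ] [[-0.94394451 -0.24520519  0.22100492  0.34537782]
 [-0.32974649  0.66925552 -0.66585607  0.57879958]
 [ 0.0153626  -0.70140677 -0.71259563  0.70526432]
 [ 0.          0.          0.          1.        ]]
{'time': 0.1, 'joint_positions': array([ 1.17808923,  0.32172513, -0.07006925,  1.45156262,  0.02258581,
        1.37081229, -0.0569554 ]), 'qd': array([-0.00081567, -0.00312653,  0.0003869 , -0.00281609, -0.00025494,
       -0.00093951, -0.00184153]), 'joint_torque': array([ 5.49283891e-05, -4.92573452e+01, -4.05779500e-01, -3.13400173e+01,
       -6.42525335e-02,  3.94949690e-02,  9.40784116e-05]), 'position': array([ 0.25695306, -0.59653193,  0.23558134]), 'tool_rot': array([-3.07521027e+00, -6.34208374e-01,  6.77281728e-04]), 'ft_force': array([ 0.12244905,  0.73798638, -0.17847778]), 'torque': array([ 0.02049894, -0.02017392, -0.03380589]), 'grip_force': 0.0, 'grip_width': 1.0002592100723697}
```

View pics/top0.png

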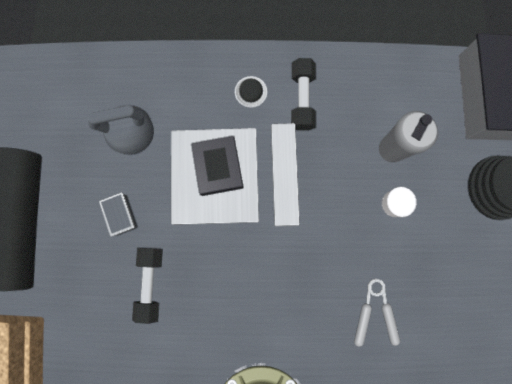

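View pics/side0.png

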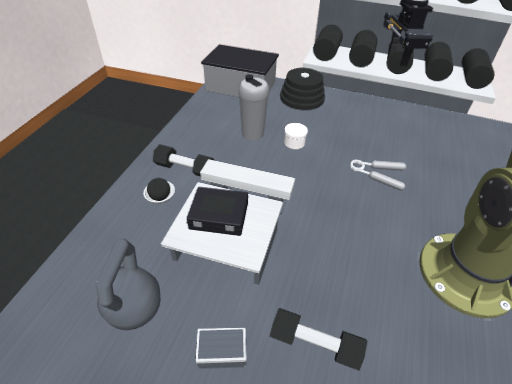

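The top view shows the deck at about (171–258, 128–223), with the case on it (193–242, 137–195). The rail lies to its right (273–298, 124–225). The tin is on the left at about (117, 214) and the tub on the right at about (400, 202). I'll enlarge both views to read the corners.

```bash
python3 - <<'E'
import cv2
a=cv2.imread("pics/top0.png")[115:240,90:310]; cv2.imwrite("pics/top0c.png",cv2.resize(a,(770,437),interpolation=cv2.INTER_CUBIC))
a=cv2.imread("pics/side0.png")[140:370,150:310]; cv2.imwrite("pics/side0c.png",cv2.resize(a,None,fx=2.6,fy=2.6,interpolation=cv2.INTER_CUBIC))
E
cat > h.py <<'E'
import numpy as np, cv2
from bench import ctrl
CAM={"top":None,"side":None}
def w(im,px,z):
    u=cv2.undistortPoints(np.array(px,float).reshape(-1,1,2),im["K"],np.array(im["dist"])).reshape(-1,2)
    T=im["cam_to_world"]; d=np.c_[u,np.ones(len(u))]@T[:3,:3].T; o=T[:3,3]
    return (o+d*((z-o[2])/d[:,2])[:,None])[:,:2]
def rect(p):
    "centre, and angle of the edge p0->p1/p3->p2 averaged"
    e=(p[1]-p[0]+p[2]-p[3])/2; f=(p[3]-p[0]+p[2]-p[1])/2
    return p.mean(0).round(4), np.linalg.norm(e).round(4),np.linalg.norm(f).round(4),np.arctan2(e[1],e[0]).round(4),np.arctan2(f[1],f[0]).round(4)
E
```

```text
(no output)
```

View pics/top0c.png

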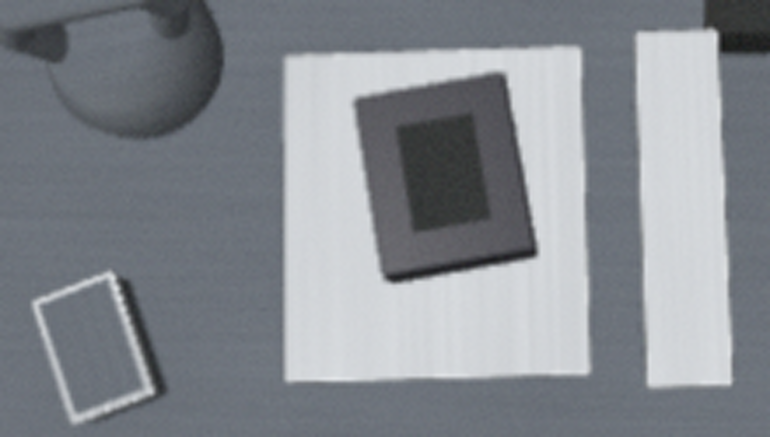

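View pics/side0c.png

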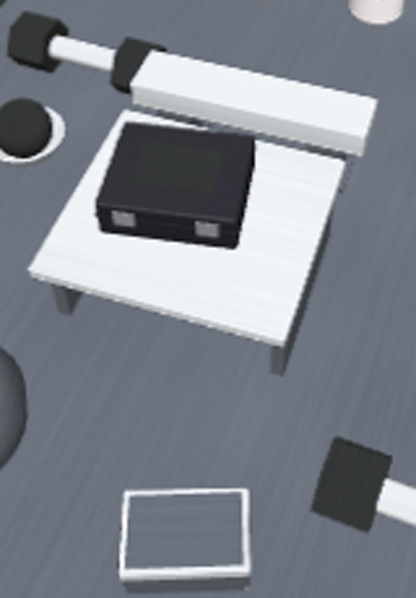

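The crops give these corners: deck (285,55), (581,46), (590,374), (286,381); case lid (356,100), (502,73), (535,248), (386,272). The rail is at (636,32), (716,29), (732,384), (649,387), and the tin lid at (33,301), (113,272), (156,391), (74,421). The side crop shows the same objects.

```bash
python3 - <<'E'
from h import *
T=ctrl.get_image("top");S=ctrl.get_image("side")
def f(im,c,s,o,z): 
    return rect(w(im,(np.array(c)+.5)/s-.5+np.array(o),z))
t=dict(deck=([(285,55),(581,46),(590,374),(286,381)],.09),rail=([(636,32),(716,29),(732,384),(649,387)],.088),case=([(356,100),(502,73),(535,248),(386,272)],.13),tin=([(33,301),(113,272),(156,391),(74,421)],.045))
s=dict(rail=([(147,52),(377,98),(368,128),(133,90)],.088),deck=([(124,110),(345,160),(288,335),(30,271)],.09),case=([(123,124),(253,136),(241,219),(98,203)],.13),tin=([(123,491),(248,489),(249,570),(121,570)],.045))
for k,(c,z) in t.items(): print("top",k,*f(T,c,3.5,(90,115),z))
for k,(c,z) in s.items(): print("side",k,*f(S,c,2.6,(150,140),z))
print(w(T,[(145,310),(148,255)],.06), w(T,[(130,130)],.1),w(T,[(100,125)],.18))
st=ctrl.get_state()
from scipy.spatial.transform import Rotation as R
print(R.from_rotvec(st["tool_rot"]).as_matrix().round(3),st["time"])
E
```

```text
top deck [0.5641 0.1104] 0.1992 0.2198 -1.5365 -3.1043
top rail [ 0.5701 -0.0541] 0.0543 0.2394 -1.5253 -3.1041
top case [0.5825 0.1006] 0.0951 0.1144 -1.3894 -2.9434
top tin [0.4756 0.3503] 0.0603 0.0891 -1.2125 -2.7509
side rail [ 0.5677 -0.0515] 0.2376 0.0511 -3.0505 1.7023
side deck [0.5616 0.1124] 0.2185 0.1969 -3.086 1.618
side case [0.5796 0.1044] 0.1172 0.0934 -2.927 1.8034
side tin [0.4738 0.354 ] 0.0902 0.0574 -2.7869 1.9575
[[0.25079289 0.26823717]
 [0.37795674 0.26486106]] [[0.66836208 0.31000848]] [[0.65727235 0.35155995]]
[[ 0.918  0.396 -0.   ]
 [ 0.396 -0.918  0.001]
 [-0.    -0.001 -1.   ]] 0.2
```

Call:
send_rows:
  steps:
    - {"turn": -0.955,"grip": 0.8}
    - {"turn": -0.955,"grip": 0.8}
    - {"turn": -0.955,"grip": 0.8}
    - {"turn": -0.955,"grip": 0.8}
    - {"turn": -0.955,"grip": 0.8}
    - {"turn": -0.955,"grip": 0.8}
    - {"turn": -0.955,"grip": 0.8}
    - {"turn": -0.955,"grip": 0.8}
    - {"turn": -0.955,"grip": 0.8}
    - {"grip": 0.8}
    - {"grip": 0.8}

```text
validation failed for argument at $.st...
```

Call:
send_rows:
  steps:
    - {"tx": 0.8,"ty": 0.38,"grip": 0.8}
    - {"tx": 0.8,"ty": 0.38,"grip": 0.8}
    - {"tx": 0.8,"ty": 0.38,"grip": 0.8}
    - {"tx": 0.8,"ty": 0.38,"grip": 0.8}
    - {"tx": 0.8,"ty": 0.38,"grip": 0.8}
    - {"tx": 0.8,"ty": 0.38,"grip": 0.8}
    - {"tx": 0.8,"ty": 0.38,"grip": 0.8}
    - {"tx": 0.8,"ty": 0.38,"grip": 0.8}
    - {"tx": 0.8,"ty": 0.38,"grip": 0.8}
    - {"tx": 0.8,"ty": 0.38,"grip": 0.8}
    - {"tx": 0.8,"ty": 0.38,"grip": 0.8}
    - {"tx": 0.8,"ty": 0.38,"grip": 0.8}

```text
validation failed for argument at $.st...
```

Call:
send_rows:
  steps:
    - {"tx": 0,"ty": 0,"tz": 0,"turn": -0.955,"grip": 0.8}

```text
time: 0.32
position: [0.2572, -0.5968, 0.2362]
tool_rot: [-3.026, -0.843, 0.0]
ft_force: [-0.1, 0.5, 0.2]
grip_width: 0.949
grip_force: 0.0
```

Call:
send_rows:
  steps:
    - {"tx": 0,"ty": 0,"tz": 0,"turn": -0.955,"grip": 0.8}
    - {"tx": 0,"ty": 0,"tz": 0,"turn": -0.955,"grip": 0.8}
    - {"tx": 0,"ty": 0,"tz": 0,"turn": -0.955,"grip": 0.8}
    - {"tx": 0,"ty": 0,"tz": 0,"turn": -0.955,"grip": 0.8}
    - {"tx": 0,"ty": 0,"tz": 0,"turn": -0.955,"grip": 0.8}
    - {"tx": 0,"ty": 0,"tz": 0,"turn": -0.955,"grip": 0.8}
    - {"tx": 0,"ty": 0,"tz": 0,"turn": -0.955,"grip": 0.8}
    - {"tx": 0,"ty": 0,"tz": 0,"turn": -0.955,"grip": 0.8}
    - {"tx": 0,"ty": 0,"tz": 0,"turn": 0,"grip": 0.8}

```text
time: 1.45
position: [0.257, -0.5969, 0.2363]
tool_rot: [-2.182, -2.259, -0.0]
ft_force: [0.9, -0.3, 0.1]
grip_width: 0.797
grip_force: 0.0
```

Call:
send_rows:
  steps:
    - {"tx": 0.8,"ty": 0.36,"tz": 0,"turn": 0,"grip": 0.8}
    - {"tx": 0.8,"ty": 0.36,"tz": 0,"turn": 0,"grip": 0.8}
    - {"tx": 0.8,"ty": 0.36,"tz": 0,"turn": 0,"grip": 0.8}
    - {"tx": 0.8,"ty": 0.36,"tz": 0,"turn": 0,"grip": 0.8}
    - {"tx": 0.8,"ty": 0.36,"tz": 0,"turn": 0,"grip": 0.8}
    - {"tx": 0.8,"ty": 0.36,"tz": 0,"turn": 0,"grip": 0.8}
    - {"tx": 0.8,"ty": 0.36,"tz": 0,"turn": 0,"grip": 0.8}
    - {"tx": 0.8,"ty": 0.36,"tz": 0,"turn": 0,"grip": 0.8}
    - {"tx": 0.8,"ty": 0.36,"tz": 0,"turn": 0,"grip": 0.8}
    - {"tx": 0.8,"ty": 0.36,"tz": 0,"turn": 0,"grip": 0.8}
    - {"tx": 0.8,"ty": 0.36,"tz": 0,"turn": 0,"grip": 0.8}
    - {"tx": 0,"ty": 0,"tz": 0,"turn": 0,"grip": 0.8}

```text
time: 2.95
position: [0.4767, -0.0558, 0.237]
tool_rot: [2.174, 2.268, 0.003]
ft_force: [-0.2, -0.7, -0.5]
grip_width: 0.799
grip_force: 0.0
```

```bash
cat >> h.py <<'E'
from scipy.spatial.transform import Rotation as R
def go(x,y,z,ang):
    "shift in units along present tool axes and turn to have tool y at ang"
    s=ctrl.get_state(); M=R.from_rotvec(s["tool_rot"]).as_matrix()
    d=M.T@(np.array([x,y,z])-s["position"])/.06
    a=np.arctan2(M[1,1],M[0,1]); print("pos",s["position"].round(4),"yang",a.round(4),"t",s["time"],"units",d.round(3),"turn",round(-np.degrees(ang-a)/8,3))
E
python3 -c "
from h import *
go(.573,.19,.2,.036)"
```

```text
pos [ 0.4767 -0.0558  0.237 ] yang 0.0421 t 2.95 units [4.024 1.775 0.624] turn 0.044
```

Call:
send_rows:
  steps:
    - {"tx": 0.8,"ty": 0.355,"tz": 0,"turn": 0.04,"grip": 0.8}
    - {"tx": 0.8,"ty": 0.355,"tz": 0,"turn": 0,"grip": 0.8}
    - {"tx": 0.8,"ty": 0.355,"tz": 0,"turn": 0,"grip": 0.8}
    - {"tx": 0.8,"ty": 0.355,"tz": 0,"turn": 0,"grip": 0.8}
    - {"tx": 0.8,"ty": 0.355,"tz": 0,"turn": 0,"grip": 0.8}
    - {"tx": 0,"ty": 0,"tz": 0.5,"turn": 0,"grip": 0.8}
    - {"tx": 0,"ty": 0,"tz": 0.5,"turn": 0,"grip": 0.8}
    - {"tx": 0,"ty": 0,"tz": 0,"turn": 0,"grip": 0.8}

```text
time: 3.95
position: [0.5732, 0.1804, 0.1739]
tool_rot: [-2.189, -2.251, 0.008]
ft_force: [-0.1, -0.5, -0.4]
grip_width: 0.803
grip_force: 0.0
```

```bash
python3 -c "
from h import *
go(.573,.19,.114,.036)
a=ctrl.get_image('top')['pixels'][115:240,130:310,::-1]
b=ctrl.get_image('side')['pixels'][140:300,150:310,::-1]
cv2.imwrite('pics/p1.png',cv2.hconcat([cv2.resize(a,(432,300)),cv2.resize(b,(300,300))]))"
```

```text
pos [0.5732 0.1804 0.1739] yang 0.0278 t 3.95 units [0.162 0.007 0.997] turn -0.059
```

View pics/p1.png

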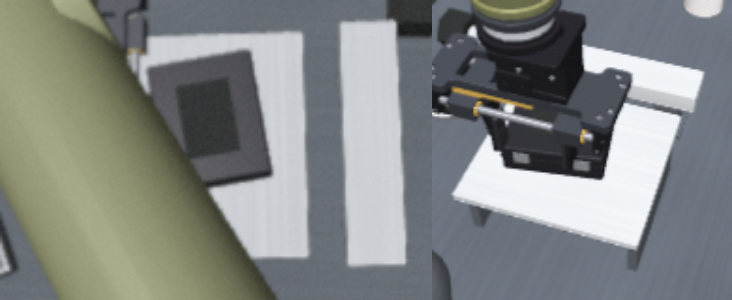

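The gripper is above and behind the case's near edge, and the case hasn't moved. The case is at about (150–270, 50–187) in the left panel. Next I'll back off a little, go down and start pushing.

Call:
send_rows:
  steps:
    - {"tx": 0.2,"ty": 0,"tz": 0,"turn": -0.06,"grip": 0.8}
    - {"tx": 0,"ty": 0,"tz": 0.35,"turn": 0,"grip": 0.8}
    - {"tx": 0,"ty": 0,"tz": 0.35,"turn": 0,"grip": 0.8}
    - {"tx": 0,"ty": 0,"tz": 0.28,"turn": 0,"grip": 0.8}
    - {"tx": 0,"ty": 0,"tz": 0,"turn": 0,"grip": 0.8}

```text
time: 4.68
position: [0.5727, 0.1936, 0.1153]
tool_rot: [-2.177, -2.263, 0.006]
ft_force: [0.3, -1.0, -0.1]
grip_width: 0.798
grip_force: 0.0
```

```bash
python3 -c "
from h import *
go(.573,.163,.114,.036)"
```

```text
pos [0.5727 0.1936 0.1153] yang 0.0387 t 4.675 units [-0.51  -0.015  0.023] turn 0.019
```

Call:
send_rows:
  steps:
    - {"tx": -0.15,"ty": 0,"tz": 0.0,"turn": 0.02,"grip": 0.8}
    - {"tx": -0.15,"ty": 0,"tz": 0,"turn": 0,"grip": 0.8}
    - {"tx": -0.15,"ty": 0,"tz": 0,"turn": 0,"grip": 0.8}
    - {"tx": -0.15,"ty": 0,"tz": 0,"turn": 0,"grip": 0.8}
    - {"tx": -0.15,"ty": 0,"tz": 0,"turn": 0,"grip": 0.8}
    - {"tx": -0.15,"ty": 0,"tz": 0,"turn": 0,"grip": 0.8}
    - {"tx": -0.15,"ty": 0,"tz": 0,"turn": 0,"grip": 0.8}
    - {"tx": -0.15,"ty": 0,"tz": 0,"turn": 0,"grip": 0.8}
    - {"tx": -0.15,"ty": 0,"tz": 0,"turn": 0,"grip": 0.8}
    - {"tx": 0,"ty": 0,"tz": 0,"turn": 0,"grip": 0.8}

```text
time: 5.92
position: [0.577, 0.1111, 0.1173]
tool_rot: [2.182, 2.258, -0.004]
ft_force: [-0.1, -0.5, 0.9]
grip_width: 0.799
grip_force: 0.2
```

```bash
python3 -c "
from h import *
go(.573,.0105,.114,.036)
a=ctrl.get_image('top')['pixels'][115:240,130:310,::-1]
b=ctrl.get_image('side')['pixels'][140:300,150:310,::-1]
cv2.imwrite('pics/p2.png',cv2.hconcat([cv2.resize(a,(432,300)),cv2.resize(b,(300,300))]))"
```

```text
pos [0.577  0.1111 0.1173] yang 0.0341 t 5.925 units [-1.674 -0.124  0.058] turn -0.013
```

View pics/p2.png

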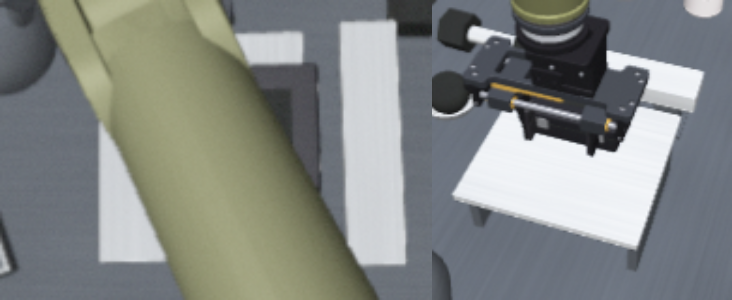

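The case is now square to the rail. Its leading lid edge is at column ~318–320, rows 66–180 of the left panel, and both fingers are against its back.

```bash
python3 -c "
from h import *
T=ctrl.get_image('top')
p=w(T,(np.array([(317,66),(320,150),(321,180)])+.5)/2.4-.5+np.array([130,115]),.13);print(p)
c,s=np.cos(.036),np.sin(.036);f=lambda q:np.array([[c,s],[-s,c]])@(np.array(q)-[.569,-.0535])
print([f(q) for q in p],'tcp',f(ctrl.get_state()['position'][:2]))"
```

```text
[[ 6.32744262e-01  4.91086055e-04]
 [ 5.53255472e-01 -2.70049519e-03]
 [ 5.25370108e-01 -3.75870639e-03]]
[array([0.06564622, 0.05166181]), array([-0.01390594,  0.05133327]), array([-0.04181132,  0.0512794 ])] tcp [0.01347301 0.16481969]
```

Call:
send_rows:
  steps:
    - {"tx": -0.14,"ty": 0,"tz": 0.04,"turn": 0,"grip": 0.8}
    - {"tx": -0.14,"ty": 0,"tz": 0,"turn": 0,"grip": 0.8}
    - {"tx": -0.14,"ty": 0,"tz": 0,"turn": 0,"grip": 0.8}
    - {"tx": -0.14,"ty": 0,"tz": 0,"turn": 0,"grip": 0.8}
    - {"tx": -0.14,"ty": 0,"tz": 0,"turn": 0,"grip": 0.8}
    - {"tx": -0.14,"ty": 0,"tz": 0,"turn": 0,"grip": 0.8}
    - {"tx": -0.14,"ty": 0,"tz": 0,"turn": 0,"grip": 0.8}
    - {"tx": -0.14,"ty": 0,"tz": 0,"turn": 0,"grip": 0.8}
    - {"tx": -0.14,"ty": 0,"tz": 0,"turn": 0,"grip": 0.8}
    - {"tx": -0.1,"ty": 0,"tz": 0,"turn": 0,"grip": 0.8}
    - {"tx": -0.08,"ty": 0,"tz": 0,"turn": 0,"grip": 0.8}
    - {"tx": 0,"ty": 0,"tz": 0,"turn": 0,"grip": 0.8}

```text
time: 7.58
position: [0.58, 0.0258, 0.1151]
tool_rot: [2.182, 2.26, -0.002]
ft_force: [-0.2, 0.5, 0.0]
grip_width: 0.802
grip_force: 0.0
```

```bash
cat >> h.py <<'E'
c_,s_=np.cos(.036),np.sin(.036)
def rf(q): return np.array([[c_,s_],[-s_,c_]])@(np.array(q)[:2]-[.569,-.0535])
E
python3 -c "
from h import *
print(rf(ctrl.get_state()['position']))
go(.573,.0105,.114,.036)
a=ctrl.get_image('top')['pixels'][115:240,200:360,::-1]
b=ctrl.get_image('side')['pixels'][120:270,190:340,::-1]
cv2.imwrite('pics/p3.png',cv2.hconcat([cv2.resize(a,(400,312),interpolation=cv2.INTER_CUBIC),cv2.resize(b,(312,312),interpolation=cv2.INTER_CUBIC)]))"
```

```text
[0.01383736 0.07882711]
pos [0.58   0.0258 0.1151] yang 0.035 t 7.575 units [-0.25  -0.125  0.018] turn -0.007
```

View pics/p3.png

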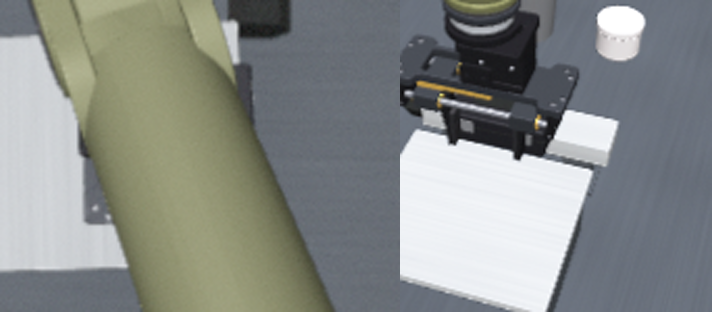

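The case now spans the rail, with its leading lid edge at about (250,68)–(254,125) in the left panel.

```bash
python3 -c "
from h import *
T=ctrl.get_image('top')
p=w(T,(np.array([(250,68),(253.5,125)])+.5)/2.496-.5+np.array([200,115]),.128)
print([rf(q) for q in p])"
```

```text
[array([ 0.06450594, -0.03411553]), array([ 0.01211385, -0.03488461])]
```

Call:
send_rows:
  steps:
    - {"tx": -0.07,"ty": 0,"tz": 0,"turn": 0,"grip": 0.8}
    - {"tx": -0.07,"ty": 0,"tz": 0,"turn": 0,"grip": 0.8}
    - {"tx": -0.06,"ty": 0,"tz": 0,"turn": 0,"grip": 0.8}
    - {"tx": -0.03,"ty": 0,"tz": 0,"turn": 0,"grip": 0.8}
    - {"tx": 0,"ty": 0,"tz": 0,"turn": 0,"grip": 0.8}
    - {"tx": 0,"ty": 0,"tz": 0,"turn": 0,"grip": 0.8}

```text
time: 8.48
position: [0.5808, 0.0132, 0.1155]
tool_rot: [2.181, 2.261, -0.0]
ft_force: [-0.4, 2.6, 1.3]
grip_width: 0.797
grip_force: 1.1
```

```bash
python3 -c "
from h import *
print(rf(ctrl.get_state()['position']))"
```

```text
[0.01414898 0.06626906]
```

Call:
send_rows:
  steps:
    - {"tx": 0.2,"ty": 0,"tz": 0,"turn": 0,"grip": 0.8}
    - {"tx": 0.3,"ty": 0,"tz": 0,"turn": 0,"grip": 0.9}
    - {"tx": 0.2,"ty": 0,"tz": -0.7,"turn": 0,"grip": 1}
    - {"tx": 0.6,"ty": -0.2,"tz": -0.7,"turn": 0,"grip": 1}
    - {"tx": 0.8,"ty": -0.25,"tz": -0.1,"turn": 0,"grip": 1}
    - {"tx": 0.8,"ty": -0.25,"tz": 0,"turn": 0,"grip": 1}
    - {"tx": 0.8,"ty": -0.25,"tz": 0,"turn": 0,"grip": 1}
    - {"tx": 0.8,"ty": -0.25,"tz": 0,"turn": 0,"grip": 1}
    - {"tx": 0.8,"ty": -0.3,"tz": 0,"turn": 0,"grip": 1}
    - {"tx": 0,"ty": 0,"tz": 0,"turn": 0.9,"grip": 1}
    - {"tx": 0,"ty": 0,"tz": 0,"turn": 0.9,"grip": 1}
    - {"tx": 0,"ty": 0,"tz": 0,"turn": 0.9,"grip": 1}

```text
time: 9.98
position: [0.4782, 0.3291, 0.2051]
tool_rot: [2.568, 1.809, -0.001]
ft_force: [0.3, -0.2, -0.9]
grip_width: 1.0
grip_force: 0.0
```

Call:
send_rows:
  steps:
    - {"tx": 0,"ty": 0,"tz": 0,"turn": 0.9,"grip": 1}
    - {"tx": 0,"ty": 0,"tz": 0,"turn": 0.9,"grip": 1}
    - {"tx": 0,"ty": 0,"tz": 0,"turn": 0.9,"grip": 1}
    - {"tx": 0,"ty": 0,"tz": 0,"turn": 0.9,"grip": 1}
    - {"tx": 0,"ty": 0,"tz": 0,"turn": 0.9,"grip": 1}
    - {"tx": 0,"ty": 0,"tz": 0,"turn": 0.9,"grip": 1}
    - {"tx": 0,"ty": 0,"tz": 0,"turn": 0.75,"grip": 1}
    - {"tx": 0,"ty": 0,"tz": 0,"turn": 0,"grip": 1}

```text
time: 10.98
position: [0.4784, 0.3288, 0.2052]
tool_rot: [3.086, 0.584, -0.0]
ft_force: [-1.0, 0.9, 0.4]
grip_width: 0.998
grip_force: 0.0
```

```bash
python3 -c "
from h import *
go(.475,.352,.03,-1.2)
a=ctrl.get_image('top')['pixels'][110:240,90:310,::-1]
b=ctrl.get_image('side')['pixels'][120:270,180:330,::-1]
cv2.imwrite('pics/p4.png',cv2.hconcat([cv2.resize(a,(528,312),interpolation=cv2.INTER_CUBIC),cv2.resize(b[30:130,:85],(265,312),interpolation=cv2.INTER_CUBIC)]))"
```

```text
pos [0.4784 0.3288 0.2052] yang -1.197 t 10.975 units [ 0.089 -0.381  2.92 ] turn 0.021
```

View pics/p4.png

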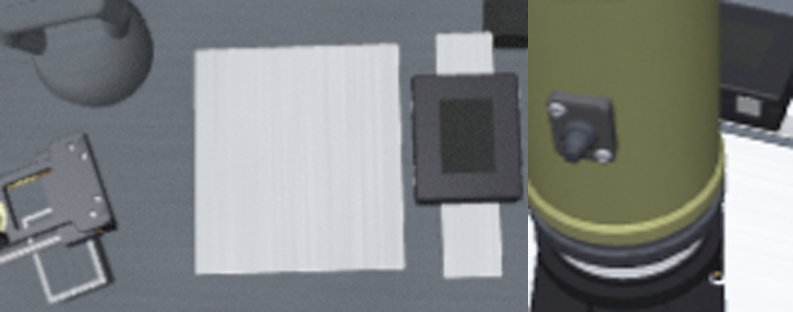

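The case rests square on the rail. In the left panel its lid corners are about (412,75), (516,73), (520,198) and (416,198), and the deck is clear.

```bash
python3 -c "
from h import *
T=ctrl.get_image('top')
p=w(T,(np.array([(412.5,75),(516.5,73),(520,197),(416,198)])+.5)/2.4-.5+np.array([90,110]),.128)
r=rect(p);print(r,rf(r[0]))
p=w(T,(np.array([(435,34),(491,32),(501,275),(444,276)])+.5)/2.4-.5+np.array([90,110]),.088)
r=rect(p);print('rail',r)"
```

```text
(array([ 0.5792, -0.0494]), np.float64(0.0968), np.float64(0.1167), np.float64(-1.5474), np.float64(-3.1165)) [0.01034096 0.00373022]
rail (array([ 0.5703, -0.0535]), np.float64(0.0549), np.float64(0.2384), np.float64(-1.5353), np.float64(-3.1056))
```

Call:
send_rows:
  steps:
    - {"tx": 0.09,"ty": -0.38,"tz": 0,"turn": 0,"grip": 1}
    - {"tx": 0,"ty": 0,"tz": 0.7,"turn": 0,"grip": 1}
    - {"tx": 0,"ty": 0,"tz": 0.7,"turn": 0,"grip": 1}
    - {"tx": 0,"ty": 0,"tz": 0.5,"turn": 0,"grip": 1}
    - {"tx": 0,"ty": 0,"tz": 0,"turn": 0,"grip": 1}

```text
time: 11.75
position: [0.4743, 0.35, 0.0889]
tool_rot: [3.086, 0.581, -0.008]
ft_force: [0.4, 0.0, 0.5]
grip_width: 1.001
grip_force: 0.0
```

```bash
python3 -c "
from h import *
go(.475,.352,.028,-1.2)"
```

```text
pos [0.4743 0.35   0.0889] yang -1.1985 t 11.75 units [ 0.028 -0.028  1.015] turn 0.011
```

Call:
send_rows:
  newtons: 20
  steps:
    - {"tx": 0,"ty": -0.02,"tz": 0.4,"turn": 0,"grip": 1}
    - {"tx": 0,"ty": 0,"tz": 0.4,"turn": 0,"grip": 1}
    - {"tx": 0,"ty": 0,"tz": 0.22,"turn": 0,"grip": 1}
    - {"tx": 0,"ty": 0,"tz": 0,"turn": 0,"grip": 1}
    - {"tx": 0,"ty": 0,"tz": 0,"turn": 0,"grip": 0.5}
    - {"tx": 0,"ty": 0,"tz": 0,"turn": 0,"grip": 0.5}
    - {"tx": 0,"ty": 0,"tz": 0,"turn": 0,"grip": 0.5}
    - {"tx": 0,"ty": 0,"tz": 0,"turn": 0,"grip": 0.5}
    - {"tx": 0,"ty": 0,"tz": 0,"turn": 0,"grip": 0.5}

```text
time: 12.88
position: [0.4757, 0.3529, 0.0307]
tool_rot: [-3.087, -0.58, -0.001]
ft_force: [0.8, 0.7, 3.4]
grip_width: 0.691
grip_force: 20.0
```

```bash
python3 -c "
from h import *
go(.475,.352,.028,-1.2)"
```

```text
pos [0.4757 0.3529 0.0307] yang -1.1994 t 12.875 units [-0.016  0.009  0.044] turn 0.004
```

Call:
send_rows:
  steps:
    - {"tx": 0,"ty": 0,"tz": -0.3,"turn": 0,"grip": 0.5}
    - {"tx": 0,"ty": 0,"tz": -0.7,"turn": 0,"grip": 0.5}
    - {"tx": 0,"ty": 0,"tz": -0.7,"turn": 0,"grip": 0.5}
    - {"tx": 0,"ty": 0,"tz": -0.7,"turn": 0,"grip": 0.5}
    - {"tx": 0,"ty": 0,"tz": -0.6,"turn": 0,"grip": 0.5}
    - {"tx": 0,"ty": 0,"tz": -0.2,"turn": 0.6,"grip": 0.5}
    - {"tx": 0,"ty": 0,"tz": 0,"turn": 0.7,"grip": 0.5}
    - {"tx": 0,"ty": 0,"tz": 0,"turn": 0.7,"grip": 0.5}
    - {"tx": 0,"ty": 0,"tz": 0,"turn": 0.43,"grip": 0.5}
    - {"tx": 0,"ty": 0,"tz": 0,"turn": 0,"grip": 0.5}

```text
time: 14.12
position: [0.4752, 0.352, 0.2225]
tool_rot: [3.141, 0.051, -0.0]
ft_force: [0.4, 1.1, -2.1]
grip_width: 0.689
grip_force: 20.0
```

Call:
send_rows:
  steps:
    - {"tx": 0.1,"ty": 0.4,"tz": 0,"turn": 0,"grip": 0.5}
    - {"tx": 0.16,"ty": 0.7,"tz": 0,"turn": 0,"grip": 0.5}
    - {"tx": 0.16,"ty": 0.7,"tz": 0,"turn": 0,"grip": 0.5}
    - {"tx": 0.16,"ty": 0.7,"tz": 0,"turn": 0,"grip": 0.5}
    - {"tx": 0.16,"ty": 0.7,"tz": 0,"turn": 0,"grip": 0.5}
    - {"tx": 0.16,"ty": 0.7,"tz": 0,"turn": 0,"grip": 0.5}
    - {"tx": 0.16,"ty": 0.7,"tz": 0,"turn": 0,"grip": 0.5}
    - {"tx": 0.16,"ty": 0.7,"tz": 0,"turn": 0,"grip": 0.5}
    - {"tx": 0.16,"ty": 0.7,"tz": 0,"turn": 0,"grip": 0.5}
    - {"tx": 0.1,"ty": 0.4,"tz": 0,"turn": 0,"grip": 0.5}
    - {"tx": 0,"ty": 0,"tz": 0,"turn": 0,"grip": 0.5}

```text
time: 15.5
position: [0.5765, -0.0316, 0.222]
tool_rot: [3.14, 0.045, -0.001]
ft_force: [0.4, 0.8, -2.2]
grip_width: 0.687
grip_force: 20.0
```

```bash
python3 -c "
from h import *
go(.579,-.0495,.16,-1.542)
a=ctrl.get_image('top')['pixels'][110:240,180:330,::-1]
b=ctrl.get_image('side')['pixels'][70:230,180:330,::-1]
cv2.imwrite('pics/p5.png',cv2.hconcat([cv2.resize(a,(450,390),interpolation=cv2.INTER_CUBIC),cv2.resize(b,(350,373),interpolation=cv2.INTER_CUBIC).repeat(1,0) if 0 else cv2.resize(b,(350,390))]))"
```

```text
pos [ 0.5765 -0.0316  0.222 ] yang -1.5424 t 15.5 units [0.034 0.298 1.033] turn -0.003
```

View pics/p5.png

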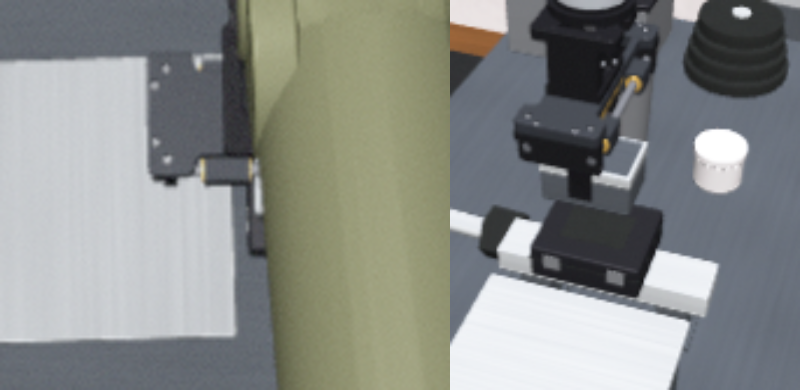

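The side panel shows the tin held level above the case. The near bottom edge of the tin runs from about (541,191) to (632,211), with its near top corners at (541,165) and (634,185). The case lid's near edge runs (533,249)–(642,271), and its far edge (561,203)–(662,214).

```bash
python3 -c "
from h import *
S=ctrl.get_image('side')
g=lambda c,z:w(S,(np.array(c)-[450,0]+.5)/[350/150,390/160]-.5+np.array([180,70]),z)
p=ctrl.get_state()['position']
a=g([(541,191),(632,211)],p[2]-.0307);print('tin bottom',a,a.mean(0)-p[:2])
a=g([(541,165),(634,185)],p[2]-.0307+.045);print('tin top',a,a.mean(0)-p[:2])
print('case',rect(g([(561,203),(662,214),(642,271),(533,249)],.128)))
go(.579,-.0495,.16,-1.542)"
```

```text
tin bottom [[ 0.6235542  -0.00865426]
 [ 0.52917733 -0.01190012]] [0.00016717 0.01663622]
tin top [[0.61385838 0.00835176]
 [0.52268383 0.00550049]] [-0.00792749  0.03383954]
case (array([ 0.5731, -0.0396]), np.float64(0.1139), np.float64(0.083), np.float64(-3.008), np.float64(1.6071))
pos [ 0.5762 -0.0269  0.2223] yang -1.5364 t 15.65 units [0.034 0.379 1.038] turn 0.04
```

Call:
send_rows:
  steps:
    - {"tx": 0.07,"ty": 0.18,"tz": 0,"turn": 0,"grip": 0.5}
    - {"tx": 0,"ty": 0.17,"tz": 0.2,"turn": 0,"grip": 0.5}
    - {"tx": 0,"ty": 0,"tz": 0.3,"turn": 0,"grip": 0.5}
    - {"tx": 0,"ty": 0,"tz": 0.3,"turn": 0,"grip": 0.5}
    - {"tx": 0,"ty": 0,"tz": 0,"turn": 0,"grip": 0.5}
    - {"tx": 0,"ty": 0,"tz": 0,"turn": 0,"grip": 0.5}
    - {"tx": 0,"ty": 0,"tz": 0,"turn": 0,"grip": 0.5}

```text
time: 16.52
position: [0.582, -0.0493, 0.1749]
tool_rot: [3.141, 0.051, 0.002]
ft_force: [-0.0, -0.1, -2.6]
grip_width: 0.691
grip_force: 20.0
```

```bash
python3 -c "
from h import *
go(.5805,-.0495,.16,-1.542)"
```

```text
pos [ 0.582  -0.0493  0.1749] yang -1.5386 t 16.525 units [-0.025  0.002  0.249] turn 0.025
```

Call:
send_rows:
  steps:
    - {"tx": -0.02,"ty": 0,"tz": 0.05,"turn": 0,"grip": 0.5}
    - {"tx": 0,"ty": 0,"tz": 0.05,"turn": 0,"grip": 0.5}
    - {"tx": 0,"ty": 0,"tz": 0.05,"turn": 0,"grip": 0.5}
    - {"tx": 0,"ty": 0,"tz": 0.05,"turn": 0,"grip": 0.5}
    - {"tx": 0,"ty": 0,"tz": 0.03,"turn": 0,"grip": 0.5}
    - {"tx": 0,"ty": 0,"tz": 0,"turn": 0,"grip": 0.5}
    - {"tx": 0,"ty": 0,"tz": 0,"turn": 0,"grip": 0.5}

```text
time: 17.4
position: [0.5803, -0.0496, 0.1604]
tool_rot: [3.141, 0.05, 0.0]
ft_force: [0.2, -0.1, -2.2]
grip_width: 0.688
grip_force: 20.0
```

```bash
python3 -c "
from h import *
go(.5805,-.0495,.159,-1.542)
print(ctrl.get_state()['ft_force'])
b=ctrl.get_image('side')['pixels'][110:220,190:320,::-1]
cv2.imwrite('pics/p6.png',cv2.resize(b,(650,550),interpolation=cv2.INTER_CUBIC))"
```

```text
pos [ 0.5803 -0.0496  0.1604] yang -1.5389 t 17.4 units [ 0.004 -0.002  0.023] turn 0.022
[ 0.18812599 -0.05984928 -2.20519994]
```

View pics/p6.png

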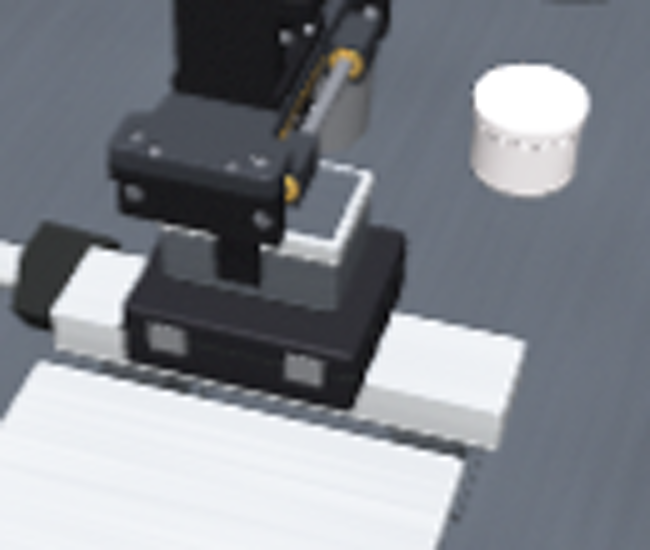

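The tin is just above the lid. Its near bottom edge runs from about (162,274) to (342,308), and the case lid's near edge from (130,297) to (354,358).

```bash
python3 -c "
from h import *
S=ctrl.get_image('side')
g=lambda c,z:w(S,(np.array(c)+.5)/5-.5+np.array([190,110]),z)
a=g([(162,274),(342,308)],.1297);b=g([(130,297),(354,358)],.128)
print(a,b,a.mean(0)-b.mean(0))"
```

```text
[[ 0.6241541  -0.02277195]
 [ 0.53268815 -0.02980153]] [[ 6.33056098e-01 -3.38730824e-03]
 [ 5.16729830e-01 -2.17273486e-04]] [ 0.00352817 -0.02448445]
```

Call:
send_rows:
  steps:
    - {"tx": -0.03,"ty": -0.03,"tz": 0,"turn": 0,"grip": 0.5}
    - {"tx": 0,"ty": 0,"tz": 0.015,"turn": 0,"grip": 0.5}
    - {"tx": 0,"ty": 0,"tz": 0.015,"turn": 0,"grip": 0.5}
    - {"tx": 0,"ty": 0,"tz": 0,"turn": 0,"grip": 0.5}
    - {"tx": 0,"ty": 0,"tz": 0,"turn": 0,"grip": 0.5}

```text
time: 18.12
position: [0.5784, -0.0478, 0.1587]
tool_rot: [3.141, 0.05, 0.0]
ft_force: [-0.9, 0.8, -0.1]
grip_width: 0.686
grip_force: 20.0
```

Call:
send_rows:
  newtons: 5
  steps:
    - {"tx": 0,"ty": 0,"tz": 0.01,"turn": 0,"grip": 0.65}
    - {"tx": 0,"ty": 0,"tz": 0,"turn": 0,"grip": 0.7}
    - {"tx": 0,"ty": 0,"tz": 0,"turn": 0,"grip": 0.74}
    - {"tx": 0,"ty": 0,"tz": 0,"turn": 0,"grip": 0.82}
    - {"tx": 0,"ty": 0,"tz": 0,"turn": 0,"grip": 0.82}
    - {"tx": 0,"ty": 0,"tz": 0,"turn": 0,"grip": 0.82}
    - {"tx": 0,"ty": 0,"tz": -0.3,"turn": 0,"grip": 0.82}
    - {"tx": 0,"ty": 0,"tz": -0.5,"turn": 0,"grip": 0.82}
    - {"tx": 0,"ty": 0,"tz": -0.8,"turn": 0,"grip": 0.82}
    - {"tx": -0.5,"ty": -0.6,"tz": -0.3,"turn": 0,"grip": 0.82}
    - {"tx": -0.5,"ty": -0.6,"tz": 0,"turn": 0,"grip": 0.82}
    - {"tx": 0,"ty": 0,"tz": 0,"turn": 0,"grip": 0.82}

```text
time: 19.62
position: [0.5149, 0.0261, 0.2743]
tool_rot: [3.14, 0.06, 0.005]
ft_force: [0.1, -0.7, 0.3]
grip_width: 0.821
grip_force: 0.0
```

Call:
send_rows:
  steps:
    - {"tx": -0.2,"ty": -0.8,"tz": 0,"turn": 0,"grip": 0.82}
    - {"tx": -0.2,"ty": -0.8,"tz": 0,"turn": 0,"grip": 0.82}
    - {"tx": -0.2,"ty": -0.8,"tz": 0,"turn": 0,"grip": 0.82}
    - {"tx": 0,"ty": 0,"tz": 0,"turn": 0,"grip": 0.82}

```text
time: 20.12
position: [0.4745, 0.1693, 0.2732]
tool_rot: [-3.14, -0.062, -0.003]
ft_force: [0.2, -0.5, -0.4]
grip_width: 0.82
grip_force: 0.0
```

```bash
python3 -c "
from h import *
a=ctrl.get_image('top')['pixels'][110:240,250:320,::-1]
b=ctrl.get_image('side')['pixels'][110:220,190:320,::-1]
cv2.imwrite('pics/p7.png',cv2.hconcat([cv2.resize(a,(280,520),interpolation=cv2.INTER_CUBIC),cv2.resize(b,(520,520),interpolation=cv2.INTER_CUBIC)]))"
```

```text
(no output)
```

View pics/p7.png

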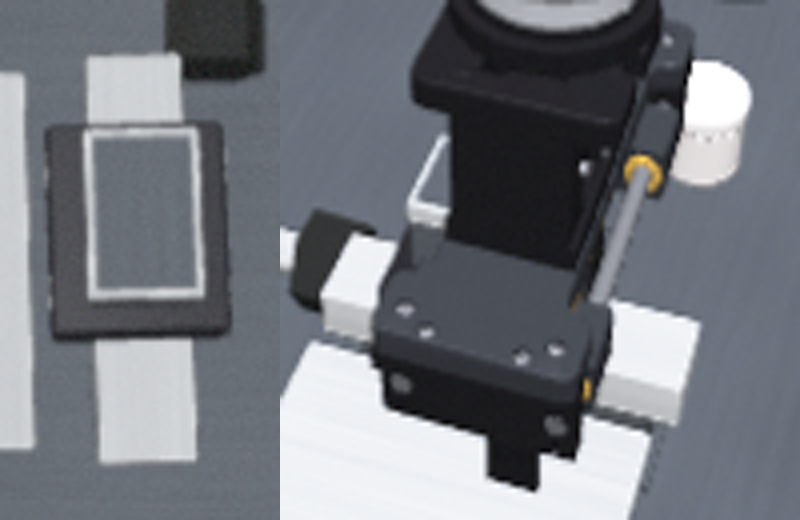

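The tin stands on the lid. In the left panel its top corners are (84,130), (198,127), (204,296) and (88,298), and the case lid's are (47,125), (222,122), (230,332) and (53,335).

```bash
python3 -c "
from h import *
T=ctrl.get_image('top')
g=lambda c,z:w(T,(np.array(c)+.5)/4-.5+np.array([250,110]),z)
a=rect(g([(84,130),(198,127),(204,296),(88,298)],.173));b=rect(g([(47,125),(222,122),(230,332),(53,335)],.128))
print(a,b,a[0]-b[0],rf(b[0]))"
```

```text
(array([ 0.578 , -0.0495]), np.float64(0.0611), np.float64(0.091), np.float64(-1.5398), np.float64(-3.1159)) (array([ 0.5782, -0.0497]), np.float64(0.0983), np.float64(0.1191), np.float64(-1.5449), np.float64(-3.1116)) [-0.0002  0.0002] [0.00933081 0.00346641]
```

The tin is within 1 mm of the case centre, and the case is about 3.5 mm off the rail's centreline. Both are well inside tolerance, so I'm handing in.

```bash
python3 -c "
from bench import ctrl
print(ctrl.close_job())"
```

```text
the job is handed in; nothing more can be done
None
```

The case is balanced and square on the rail, about 3.5 mm off the centreline, with the tin centred on its lid within 1 mm by the top camera; I handed the job in after about 20 s on the robot's clock, and the hand-in returned no verdict.

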